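Pin the brake pedal linkage and hold the pin for oiling

ROBOT

A 6-joint arm with a two-finger parallel gripper is mounted at the origin on a cart in front of the work surface, level with it; the furniture and walls round the work are solid. World frame = base frame: x ahead of the robot, y to its left, z up, the work surface at z = 0. Lengths are in mm, angles in rad, forces in N, time in s.
With the tool pointing down it reaches from about 300 to 950 mm from the base axis. Payload 3.1 kg.
Tool frame: the origin (TCP) lies on the mounting face of the last link; the fingertips stand 173 mm ahead of it and the grasp point (between the pads) lies 155 mm ahead of it; y points along the fingers, x is the direction in which the jaws open and shut, and the axes are right-handed (so a half turn about y gives the same grasp; the last joint's range is limited). The gripper opens to 85 mm and grips with 20 to 120 N. Pads are 22 mm wide; open, the fingers measure 114 mm over their backs; the gripper's body (76 mm by 85 mm) begins 54 mm behind the grasp point. The pads swing forward as they close: fully open they stand 13 mm farther back than shut.
Start: joints at [1.179, 0.308, 1.634, -0, 1.2, -0.07], TCP at [197.698, 592.916, 404.672] pointing down, gripper open.
Joint ranges: [-3.06, 3.06], [-0.79, 1.96], [0.05, 2.63], [-1.19, 4.34], [0.05, 2.64], [-2.94, 2.94]. Speed limits (rad/s): [2.79, 2.79, 3.14, 3.14, 3.14, 3.14].

INTERFACE

Orientations are given as a 3x3 rotation matrix whose columns are the frame's x, y, z axes.
In Python, from workcell import env gives the robot as it stands.
- The arm moves only by the tool jog_arm, never from a script. Its argument "targets" is a list of rows, each a list of 7 numbers: the shift along the tool's x, y, z scaled (see below), then the turn, a rotation vector about the tool's x, y, z scaled (see below), then the closure in counts, from 0 (fully open) to 255 (shut). A call has 1 to 8 rows; each row is the pose to reach, as a shift and turn from the pose commanded when the call began, along the tool's axes at that moment; what a row does not reach only later rows make up. The controller multiplies each number of a shift by 100 cm and each number of a turn by 45 degrees. A row lasts 1/10 s, in which the tool goes at most 50 mm and 8.59 degrees, less where a joint would pass 70% of its speed; a pose out of reach is approached as far as the arm can. A call with a number of a shift or a turn outside -1 to 1 is refused whole. A call with a gripper value outside its range is refused whole. The fingers move at their own pace and stop on an object; "force" is the grip in N (left out, the last holds). Time passes only in rows, so rows that repeat a pose let the fingers close. It gives the time, the measured TCP pose, the force and the opening at its end, in the units of the state.
- env.observe(): the state, without advancing time (a new reading comes with each control period).
- env.snapshot(name): name is "side" or "top"; returns the picture (420x560x3 uint8, red, green, blue); there is no depth.
- env.get_calibration(name): a dict with "fov_y" (degrees; the focal length in pixels is half the picture's height over the tangent of half this angle, whatever the lens; pixels are square), "cx", "cy" (the principal point, pixels), "k1" (the pictures are not rectified: a ray, as slopes to the right and down, at radius r is drawn at 1 + k1 r^2 times it, then the intrinsics apply), "T" (4x4, takes a point from camera to world coordinates). Camera axes: x right, y down, z forward; pixel columns grow to the right and rows downward; lengths in mm; the calibration is good to about 2 mm. A picture is of the moment at which its call begins. get_calibration takes no time and is no camera call.
- env.job_done(): hands the job in, once; it reports no verdict.
Trained networks look in the newest picture that a camera, given by its name, has taken for a name from the list of things; names that differ only in an ending like _2 or _b are one class to them, and where a whole thing is asked for, a point or a joint stands for the part that bears it (a point fixed in the world has none). Each returns a list of dicts, best first, with "confidence" (0 to 1); they miss things now and then, are a little off and sometimes report something else, mostly with a low value. They report only what shows in the picture. A call takes as long as a camera call. They do not tell look-alikes from the thing itself.
- env.look_for(name, camera): "rect" ([centre column, centre row, width, height] in pixels, round what is visible of it).
- env.silhouettes(name, camera): "region" (420x560 bool, what is visible of it) and "rect" ([centre column, centre row, width, height] in pixels, round what is visible of it).
The state is a dict: "time": time; "qpos": joint angles; "dq": joint speeds; "joint_torque": joint torques, N m; "tcp_pos": TCP position; "tool_rot": TCP orientation; "wrist_force": force on the tool from outside, world axes, zero at the start; "moment": the same for the moment, N m; "grip_width": opening from 0.0 (shut) to 1.0 (fully open).
Only numpy, scipy, OpenCV 4.12 (cv2) and the standard library are available. Lean on these libraries where they do the work, as an engineer would, in place of code of your own. Each camera call takes 0.05 s, during which the arm holds its last target. There are 200 camera calls.

TASK

A trolley's brake unit is being put back together: press its pedal down to the stop so that the spring catch keeps it down and the eye of the draw-bar lies under the upper brass bushing. Then take the long clevis pin with the black grip out of the block and, without jamming it, pass it down through the upper bushing and on through the brass bushing in the draw-bar eye, stopping with its collar about 15 mm above the upper bushing so that a mate can oil the bare shank. Finish while still holding the pin steady there in the gripper, and leave the short yellow-gripped pin and the other things on the bench alone.

Things in the scene. Friction and masses are not known exactly. Their poses are not given: they have to be found in the camera images.
- pedal_unit: Grey brake unit fixed on the bench; plate 225 x 110 x 8 mm, x -135 to 90 mm. Origin at bench level under the pedal's pivot; x from the pedal (nearest the robot, at -x) to the bracket, z up. Bracket x 32 to 78 mm, y -37 to 37 mm, 114 mm high, carries the upper bushing at x = 55 mm. Spring catch with red tab beside the pedal arm (x -75 to -40, y 10 to 28 mm, 64 mm high): it acts by itself
- pedal (a joint): Hinge of the spring pedal, rad: 0 = up, 0.37 = down at its stop. Takes about 5 N at the pad at first, 10 N at the stop. Once past 0.35 the catch snaps over: let go, it comes back to 0.33 and stays. It pulls the draw-bar toward -x of the unit: the eye is 11.5 mm beyond the bushing's axis at 0, in line at 0.33
- pedal_pad (a point): Centre of the top of the pedal's black rubber pad (46 mm along the unit's x, 62 mm wide): press here straight down. It is 81 mm above the bench when up (slopes 0.38 rad, down toward the bracket), 44 mm at the stop, 48 mm held by the catch; it moves 11 mm toward -x of the unit on the way down
- bush_top (a point): Centre of the top face of the upper brass bushing, 118 mm above the bench. Vertical bore 14 mm, 19 mm long; flange 31 mm across. Axes as pedal_unit
- eye (a point): Centre of the draw-bar eye's brass bushing, 66 mm above the bench: vertical bore 14 mm, 18 mm long (z -9 to 9 mm), eye 31 mm across. Open space of 49 mm between its underside and the base plate. Axes as pedal_unit
- pin_block: Brown wooden block 50 x 130 x 36 mm fixed on the bench, origin at the centre of its underside, z up. Two upright blind holes, 13.8 mm wide and 28 mm deep, at y = -35 and y = 35 mm along its own long y axis; one holds the long pin, the other the short pin (which is which changes)
- long_pin: Steel clevis pin standing loose in the block, 120 g. Shank 12 mm across, 90 mm long, nose tapered over 7 mm to 6.4 mm; collar 26 mm across, 3 mm thick at the top of the shank; above it a round black ribbed grip 20 mm across, 32 mm tall. Origin at the nose's end, z toward the grip (up). In the block the nose is 8 mm and the grip's middle 117 mm above the bench
- long_pin_tip (a point): End of the long pin's nose
- long_pin_collar (a point): Point on the long pin's axis in the plane of the collar's underside, 90 mm from the nose's end
- short_pin: Short pin like the long one, with a yellow grip and a shank of 58 mm, in the other hole of the block; origin at the nose's end. Leave it
- oil_bottle: Small oil bottle with a red spout, 34 mm across, 95 mm tall, standing; origin under its centre. Leave it
- screwdriver: Screwdriver with an orange handle, 190 mm, lying; leave it
- caliper: Caliper, 185 mm, lying at the right; leave it
- solder_reel: Light grey reel, 60 mm across, 50 mm tall, at the right; leave it
Not all that is in view belongs to the job. What is shaped like the long_pin but blue or purple is not meant.

How it is judged:
By the outcome, as a careful person would: the job done as asked, in the order asked, and still so for the second after the job is handed in, while the arm keeps its last pose, push and grip.
It also fails if it takes over 64 s, if anything falls off the work surface, if the arm or the gripper's body presses on something with over 40 N, if the wrist force passes 120 N, or if a joint passes its speed limit or range.

## Working session

There is one attempt and no reset: what is moved stays moved. The work goes in short steps, Python scripts to look and compute and a tool call to move; the robot and the scene stay as the last step left them, time stands still between calls to the robot, and variables do not carry over. Pictures are saved under pics/ and viewed, about 8 in all and at most 12, crops included, and the job is handed in when it is done.

Besides the shell and the picture viewer there is one more tool, called after ">>>" as name(argument=value, ...), one argument or row to a line, values as JSON. jog_arm: Moves the arm, as the interface text tells. Its arguments: {"type":"object","properties":{"targets":{"type":"array","items":{"type":"array","items":{"type":"number"}}},"force":{"type":"number"}},"required":["targets"]}

```bash
mkdir -p pics; ls
python3 - <<'E'
from workcell import env
import cv2,numpy as np
s=env.observe();print(s)
for n in("side","top"):
    im=env.snapshot(n);cv2.imwrite(f"pics/{n}0.png",im[:,:,::-1])
    c=env.get_calibration(n);print(n,c)
    for t in("pedal_unit","pedal","pedal_pad","bush_top","eye","pin_block","long_pin","short_pin"):
        r=env.look_for(t,n);print(t,[(np.round(d["rect"],1).tolist(),round(d["confidence"],2)) for d in r[:4]])
E
```

```text
pics
{'time': 0.0, 'qpos': array([ 1.17930361e+00,  3.09030628e-01,  1.63519797e+00,  3.84482387e-07,
        1.19970022e+00, -6.97029834e-02]), 'dq': array([-2.57987628e-03, -8.44077663e-04, -5.46743674e-04, -6.57900340e-05,
       -1.98561865e-04, -3.82696162e-04]), 'joint_torque': array([-5.24348015e-04, -4.15234959e+01, -2.76670665e+01, -2.76011303e-05,
        9.86653467e-03,  7.60600329e-06]), 'tcp_pos': array([197.53053585, 592.51605163, 403.42521401]), 'tool_rot': array([[ 3.16264025e-01, -8.91737592e-04, -9.48670792e-01],
       [ 9.48668349e-01, -2.15927318e-03,  3.16265240e-01],
       [-2.33046500e-03, -9.99997271e-01,  1.63062803e-04]]), 'wrist_force': array([ 0.34765155, -0.43923426, -0.53451622]), 'moment': array([ 0.01034517,  0.00865685, -0.03856101]), 'grip_width': 0.9994816572112997}
side {'fov_y': 50.723592520997286, 'cx': 274.9279314018044, 'cy': 210.1507647191471, 'k1': -0.08734434356291185, 'T': array([[ 8.08885332e-01, -2.76261435e-01,  5.19022292e-01,
         1.14712310e+01],
       [-5.87799697e-01, -4.00975229e-01,  7.02645275e-01,
        -8.68973974e+02]
[... 870 characters left out ...]
495e+02],
       [-9.93075259e-01,  1.14714928e-01, -2.53380366e-02,
        -1.79257997e+02],
       [ 5.91944880e-04, -2.10790961e-01, -9.77530982e-01,
         1.35407826e+03],
       [ 0.00000000e+00,  0.00000000e+00,  0.00000000e+00,
         1.00000000e+00]])}
pedal_unit [([210.9, 200.1, 40.0, 83.1], 0.76)]
pedal [([205.4, 208.4, 26.6, 47.8], 0.72), ([336.4, 264.6, 14.8, 15.3], 0.36)]
pedal_pad [([204.6, 208.5, 27.9, 45.4], 0.58)]
bush_top [([212.3, 198.2, 45.4, 83.0], 0.79)]
eye [([208.9, 176.7, 9.3, 28.0], 0.53)]
pin_block [([300.8, 210.4, 46.8, 22.7], 0.75)]
long_pin [([328.4, 175.9, 11.3, 15.1], 0.52)]
short_pin [([288.4, 210.4, 7.5, 9.0], 0.53), ([211.4, 200.2, 38.7, 81.3], 0.49)]
```

Run:
```python
import cv2,numpy as np
a=cv2.imread("pics/side0.png");b=cv2.imread("pics/top0.png")
print(a.shape)
A=cv2.resize(a[140:340,150:400],(800,640))[:600]
B=cv2.resize(b[120:300,160:400],(800,600))
cv2.imwrite("pics/sA.png",A);cv2.imwrite("pics/tB.png",B)
```

```text
(420, 560, 3)
```

View pics/sA.png

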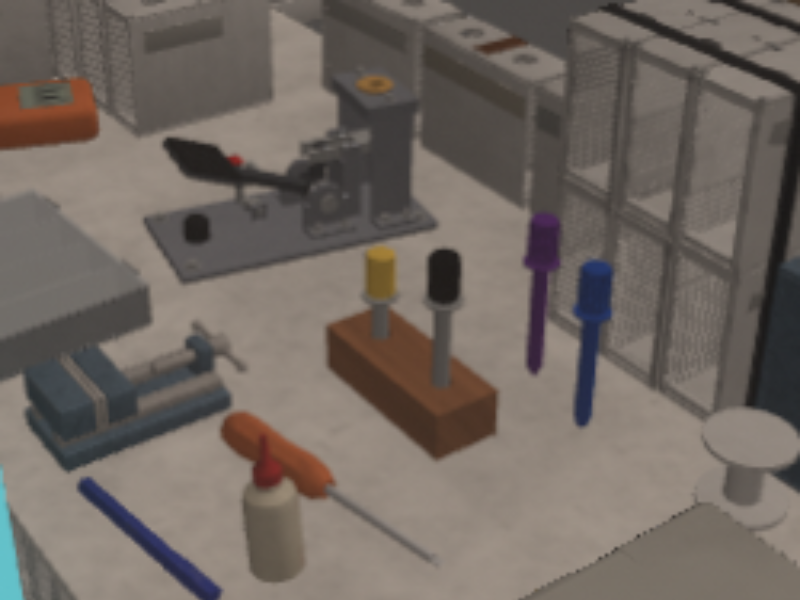

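View pics/tB.png

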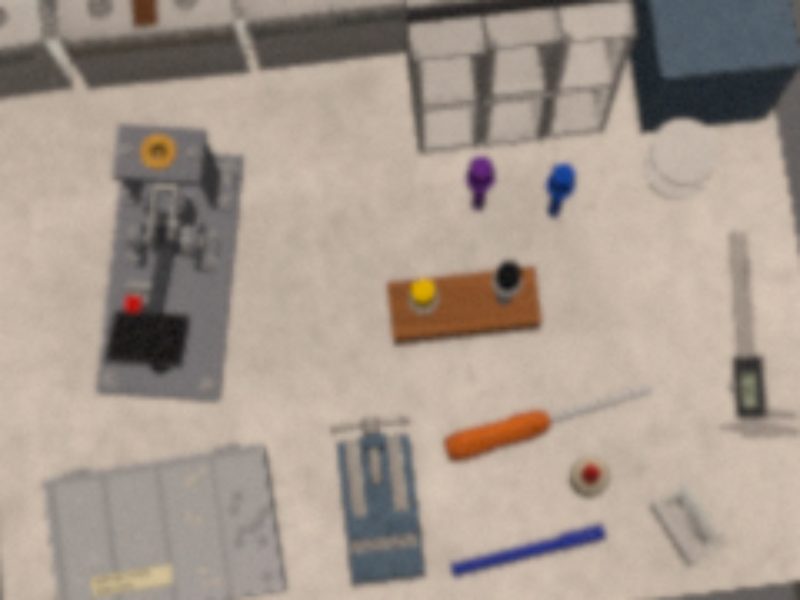

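```bash
cat > h.py <<'E'
import numpy as np,cv2
from scipy.optimize import least_squares
from workcell import env
C={n:env.get_calibration(n) for n in("side","top")}
def K(c):
    f=210/np.tan(np.radians(c["fov_y"])/2); return f
def proj(n,P):
    c=C[n];T=c["T"];p=(np.atleast_2d(P)-T[:3,3])@T[:3,:3];s=p[:,:2]/p[:,2:]
    r2=(s**2).sum(1,keepdims=True);return s*(1+c["k1"]*r2)*K(c)+[c["cx"],c["cy"]]
def onz(n,uv,z):
    g=least_squares(lambda q:(proj(n,[q[0],q[1],z])-uv)[0],[550,0]);return g.x
def tri(us,ut):
    g=least_squares(lambda P:np.r_[(proj("side",P)-us)[0],(proj("top",P)-ut)[0]],[550,0,60]);return g.x,np.sqrt((g.fun**2).mean())
def snap(n,name=None):
    im=env.snapshot(n)
    if name: cv2.imwrite("pics/"+name,im[:,:,::-1])
    return im
def blob(im,lo,hi,win,dark=False):
    "centroid of largest HSV-range blob within win (c0,r0,c1,r1); convex hull centroid also"
    c0,r0,c1,r1=win;h=cv2.cvtColor(im[r0:r1,c0:c1],cv2.COLOR_RGB2HSV)
    m=cv2.inRange(h,np.array(lo),np.array(hi))
    n,l,st,ce=cv2.connectedComponentsWithStats(m)
    k=1+np.argmax(st[1:,4]);ys,xs=np.nonzero(l==k)
    hull=cv2.fillConvexPoly(np.zeros_like(m),cv2.convexHull(np.c_[xs,ys].astype(np.int32)),1)
    Y,X=np.nonzero(hull)
    return np.array([X.mean()+c0,Y.mean()+r0]),(xs.min()+c0,ys.min()+r0,xs.max()+c0,ys.max()+r0),st[k,4]
E
python3 - <<'E'
from h import *
a=cv2.imread("pics/side0.png")[:,:,::-1].copy();b=cv2.imread("pics/top0.png")[:,:,::-1].copy()
np.set_printoptions(precision=1,suppress=True)
bu=lambda x,y:np.array([160+x*240/800,120+y*180/600]); au=lambda x,y:np.array([150+x/3.2,140+y/3.2])
for nm,lo,hi,ws,wt in [("bush",(10,110,70),(30,255,255),(255,158,280,175),(195,155,220,177)),
  ("blackgrip",(0,0,0),(179,255,70),(280,215,296,236),(305,195,320,210)),
  ("yellow",(18,120,90),(35,255,255),(260,212,278,236),(280,200,295,215)),
  ("redtab",(0,150,90),(8,255,255),(215,183,232,198),(192,202,206,218)),
  ("pad",(0,0,0),(179,255,60),(195,178,226,200),(190,212,218,233))]:
    s=blob(a,lo,hi,ws);t=blob(b,lo,hi,wt);print(nm,s,t,*tri(s[0],t[0]))
print("plate top-view corners z8",[onz("top",bu(*p),8) for p in((98,391),(219,399),(242,157))])
print("plate side corners z8",[onz("side",au(*p),z) for p,z in(((147,222),8),((183,272),8),((437,218),8))])
print("bracket top z114",[onz("top",bu(*p),114) for p in((120,125),(207,130),(203,185),(114,179))])
print("block top z36",[onz("top",bu(*p),36) for p in((388,283),(536,268),(541,320),(394,335))])
print("block side z36",[onz("side",au(*p),36) for p in((327,326),(383,307),(496,389),(438,424))])
print("grip side z133",onz("side",au(444,258),133), "top",onz("top",bu(508,275),133))
print("bush 118",onz("side",au(375,84),118),onz("top",bu(158,151),118))
E
```

```text
bush (array([266.8, 166. ]), (np.int64(262), np.int64(164), np.int64(272), np.int64(168)), np.int32(45)) (array([207., 165.]), (np.int64(202), np.int64(160), np.int64(212), np.int64(170)), np.int32(91)) [630.4   7.  115.8] 0.17694909763037822
blackgrip (array([288.5, 226. ]), (np.int64(284), np.int64(218), np.int64(293), np.int64(234)), np.int32(158)) (array([312. , 202.5]), (np.int64(309), np.int64(199), np.int64(315), np.int64(206)), np.int32(43)) [ 490.  -268.6  117. ] 0.12493232303343788
yellow (array([268.5, 224.6]), (np.int64(265), np.int64(217), np.int64(272), np.int64(232)), np.int32(122)) (array([286.5, 207.1]), (np.int64(283), np.int64(203), np.int64(290), np.int64(211)), np.int32(57)) [ 491.4 -198.4   85.5] 0.3922975903233965
redtab (array([223. , 189.5]), (np.int64(222), np.int64(189), np.int64(224), np.int64(190)), np.int32(6)) (array([199.8, 211. ]), (np.int64(198), np.int64(209), np.int64(202), np.int64(213)), np.int32(21)) [516.2  45.3  63. ] 0.1949574804624154
pad (array([213.3, 190.1]), (np.int64(201), np.int64(183), np.int64(225), np.int64(198)), np.int32(208)) (array([204. , 221.3]), (np.int64(192), np.int64(212), np.int64(215), np.int64(231)), np.int32(334)) [482.1  33.9  75.6] 0.08126652509040562
plate top-view corners z8 [array([453.5,  91.8]), array([434.2, -13.5]), array([651.4, -53.5])]
plate side corners z8 [array([451.7,  80.4]), array([437.8,  -7.8]), array([654.4, -50.9])]
bracket top z114 [array([657.3,  36.2]), array([644. , -36.3]), array([596.7, -29. ]), array([610.8,  44.5])]
block top z36 [array([ 513.7, -171.7]), array([ 511.8, -300.8]), array([ 465.7, -299.1]), array([ 467.5, -171.8])]
block side z36 [array([ 464.7, -171.7]), array([ 511.2, -173.8]), array([ 514.1, -297.6]), array([ 460. , -305.7])]
grip side z133 [ 486.4 -273. ] top [ 486.8 -268.7]
bush 118 [626.7   1. ] [629.3   5.4]
```

```bash
cat >> h.py <<'E'
def delta(target):
    "shift numbers (tool axes, /1000) from measured TCP to world target TCP"
    s=env.observe();R=s["tool_rot"];return np.round(R.T@(np.array(target)-s["tcp_pos"])/1000,4).tolist()
E
python3 - <<'E'
from h import *
print(delta([477,34.7,403.4]),delta([477,34.7,173+103]))
E
```

```text
[-0.4412, 0.0013, -0.4415] [-0.4412, 0.1287, -0.4415]
```

>>> jog_arm(
  targets=[
    [-0.4412, 0.001, -0.4415, 0, 0, 0, 255],
    [-0.4412, 0.001, -0.4415, 0, 0, 0, 255],
    [-0.4412, 0.001, -0.4415, 0, 0, 0, 255],
    [-0.4412, 0.001, -0.4415, 0, 0, 0, 255],
    [-0.4412, 0.001, -0.4415, 0, 0, 0, 255],
    [-0.4412, 0.001, -0.4415, 0, 0, 0, 255],
    [-0.4412, 0.001, -0.4415, 0, 0, 0, 255],
    [-0.4412, 0.001, -0.4415, 0, 0, 0, 255],
  ],
  force=40,
)

```text
time: 1.7
tcp_pos: [377.1, 233.4, 404.5]
tool_rot: [[0.316, 0.001, -0.949], [0.949, 0.001, 0.316], [0.001, -1.0, -0.001]]
wrist_force: [0.8, 0.1, 0.4]
grip_width: 0.001
```

>>> jog_arm(
  targets=[
    [-0.157, 0, -0.157, 0, 0, 0, 255],
    [-0.157, 0, -0.157, 0, 0, 0, 255],
    [-0.157, 0, -0.157, 0, 0, 0, 255],
    [-0.157, 0, -0.157, 0, 0, 0, 255],
    [-0.157, 0.08, -0.157, 0, 0, 0, 255],
    [-0.157, 0.12, -0.157, 0, 0, 0, 255],
    [-0.157, 0.12, -0.157, 0, 0, 0, 255],
    [-0.157, 0.12, -0.157, 0, 0, 0, 255],
  ],
)

```text
time: 2.5
tcp_pos: [473.9, 36.0, 280.3]
tool_rot: [[0.317, -0.009, -0.948], [0.948, 0.0, 0.318], [-0.003, -1.0, 0.008]]
wrist_force: [-0.7, 0.6, -0.3]
grip_width: 0.001
```

Run:
```python
from h import *
print(env.observe()["tcp_pos"],delta([477,34.7,173+90]),delta([477,34.7,173+44]))
```

```text
[473.88415159  36.0210036  280.33867896] [-0.0002, 0.0173, -0.0035] [-0.0001, 0.0633, -0.0039]
```

>>> jog_arm(
  targets=[
    [0, 0.01, -0.0035, 0, 0, 0, 255],
    [0, 0.018, -0.0035, 0, 0, 0, 255],
    [0, 0.026, -0.0035, 0, 0, 0, 255],
    [0, 0.034, -0.0035, 0, 0, 0, 255],
    [0, 0.042, -0.0035, 0, 0, 0, 255],
    [0, 0.05, -0.0035, 0, 0, 0, 255],
    [0, 0.056, -0.0035, 0, 0, 0, 255],
    [0, 0.06, -0.0035, 0, 0, 0, 255],
  ],
)

```text
time: 3.3
tcp_pos: [478.3, 36.0, 224.0]
tool_rot: [[0.316, -0.004, -0.949], [0.949, 0.001, 0.316], [-0.001, -1.0, 0.004]]
wrist_force: [-4.8, 1.5, 7.9]
grip_width: 0.001
```

>>> jog_arm(
  targets=[
    [0, 0.002, 0, 0, 0, 0, 255],
    [0, 0.004, 0, 0, 0, 0, 255],
    [0, 0.006, 0, 0, 0, 0, 255],
    [0, 0.007, 0, 0, 0, 0, 255],
    [0, 0.007, 0, 0, 0, 0, 255],
  ],
)

```text
time: 3.8
tcp_pos: [477.8, 36.1, 217.0]
tool_rot: [[0.316, -0.006, -0.949], [0.949, 0.001, 0.316], [-0.001, -1.0, 0.006]]
wrist_force: [-6.0, 1.8, 8.1]
grip_width: 0.001
```

>>> jog_arm(
  targets=[
    [0, 0.001, 0, 0, 0, 0, 255],
    [0, 0.002, 0, 0, 0, 0, 255],
    [0, 0.003, 0, 0, 0, 0, 255],
    [0, 0.003, 0, 0, 0, 0, 255],
  ],
)

```text
time: 4.2
tcp_pos: [478.1, 36.1, 216.4]
tool_rot: [[0.316, -0.007, -0.949], [0.949, 0.001, 0.316], [-0.002, -1.0, 0.007]]
wrist_force: [-11.9, 1.7, 26.3]
grip_width: 0.002
```

>>> jog_arm(
  targets=[
    [0, -0.005, 0, 0, 0, 0, 255],
    [0, -0.015, 0, 0, 0, 0, 255],
    [0, -0.05, 0, 0, 0, 0, 255],
    [0, -0.1, 0, 0, 0, 0, 255],
    [0, -0.15, 0, 0, 0, 0, 120],
    [-0.04, -0.15, -0.01, 0, 0, 0, 120],
    [-0.08, -0.15, -0.03, 0, 0, 0, 120],
    [-0.13, -0.15, -0.05, 0, 0, 0, 120],
  ],
)

```text
time: 5.0
tcp_pos: [485.8, -100.4, 365.4]
tool_rot: [[0.314, 0.004, -0.949], [0.95, -0.001, 0.314], [0.0, -1.0, -0.004]]
wrist_force: [0.3, -0.5, 0.6]
grip_width: 0.531
```

Run:
```python
from h import *
s=env.observe();print(s["tcp_pos"],s["grip_width"],s["wrist_force"],delta([490,-268.6,360]))
a=snap("side","side1.png");b=snap("top","top1.png")
P=np.hstack([cv2.resize(a[150:240,190:290],(400,360),interpolation=2),cv2.resize(b[150:240,180:280],(400,360),interpolation=2)])
cv2.imwrite("pics/v1.png",P[:,:,::-1])
```

```text
[ 485.82497807 -100.43878514  365.38162796] 0.5307366243173434 [ 0.28317335 -0.47413376  0.6246344 ] [-0.1584, 0.0055, -0.0567]
```

View pics/v1.png

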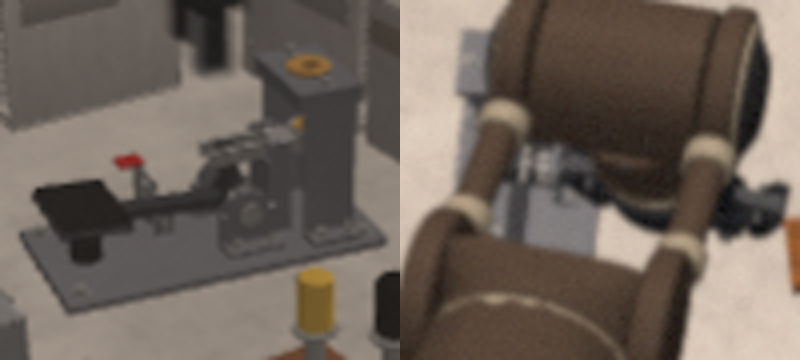

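>>> jog_arm(
  targets=[
    [-0.04, 0, -0.015, 0, 0, 0, 120],
    [-0.08, 0, -0.03, 0, 0, 0, 120],
    [-0.12, 0, -0.045, 0, 0, 0, 120],
    [-0.158, 0.004, -0.057, 0, 0, 0, 120],
    [-0.158, 0.004, -0.057, 0, 0, 0, 120],
    [-0.158, 0.004, -0.057, 0, 0, 0, 120],
  ],
)

```text
time: 5.7
tcp_pos: [489.4, -267.7, 359.6]
tool_rot: [[0.318, -0.001, -0.948], [0.948, 0.001, 0.318], [0.001, -1.0, 0.001]]
wrist_force: [-0.1, 0.8, -0.4]
grip_width: 0.528
```

Run:
```python
from h import *
s=env.observe();print(s["tcp_pos"],s["grip_width"],s["wrist_force"],delta([490,-268.6,277]),s["tool_rot"].round(3))
```

```text
[ 489.39168007 -267.72726163  359.55482445] 0.5280721712923813 [-0.13617135  0.78854241 -0.38026536] [-0.0007, 0.0826, -0.0009] [[ 0.318 -0.001 -0.948]
 [ 0.948  0.001  0.318]
 [ 0.001 -1.     0.001]]
```

>>> jog_arm(
  targets=[
    [-0.001, 0.03, -0.001, 0, 0, 0, 120],
    [-0.001, 0.05, -0.001, 0, 0, 0, 120],
    [-0.001, 0.07, -0.001, 0, 0, 0, 120],
    [-0.001, 0.0825, -0.001, 0, 0, 0, 120],
    [-0.001, 0.0825, -0.001, 0, 0, 0, 120],
    [-0.001, 0.0825, -0.001, 0, 0, 0, 120],
  ],
)

```text
time: 6.3
tcp_pos: [490.5, -268.2, 277.9]
tool_rot: [[0.315, 0.0, -0.949], [0.949, -0.0, 0.315], [0.0, -1.0, -0.0]]
wrist_force: [-0.1, -0.3, 0.6]
grip_width: 0.53
```

Run:
```python
from h import *
s=env.observe();print(s["tcp_pos"],s["grip_width"],s["wrist_force"])
a=snap("side","side2.png");b=snap("top","top2.png")
P=cv2.resize(a[170:290,240:330],(450,600),interpolation=2)
cv2.imwrite("pics/v2.png",P[:,:,::-1])
```

```text
[ 490.50155434 -268.2391378   277.89062754] 0.5295615902188533 [-0.1413444  -0.34150657  0.63506559]
```

View pics/v2.png

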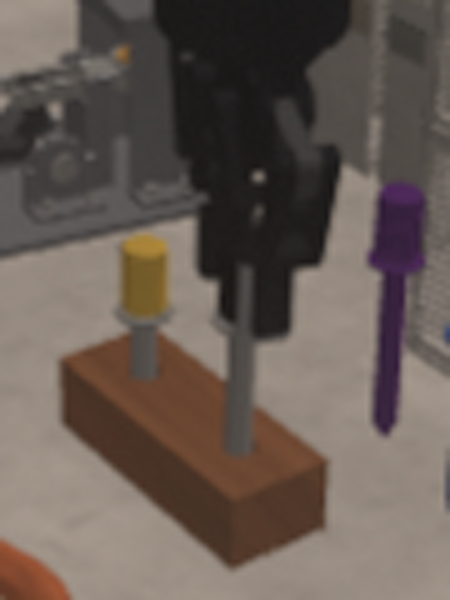

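>>> jog_arm(
  targets=[
    [0, 0, 0, 0, 0, 0, 150],
    [0, 0, 0, 0, 0, 0, 180],
    [0, 0, 0, 0, 0, 0, 210],
    [0, 0, 0, 0, 0, 0, 240],
    [0, 0, 0, 0, 0, 0, 240],
    [0, 0, 0, 0, 0, 0, 240],
    [0, 0, 0, 0, 0, 0, 240],
    [0, 0, 0, 0, 0, 0, 240],
  ],
  force=60,
)

```text
time: 7.2
tcp_pos: [490.6, -269.1, 278.5]
tool_rot: [[0.317, 0.002, -0.949], [0.949, -0.0, 0.317], [0.0, -1.0, -0.002]]
wrist_force: [0.4, 2.1, 5.1]
grip_width: 0.213
```

>>> jog_arm(
  targets=[
    [0, -0.01, 0, 0, 0, 0, 240],
    [0, -0.02, 0, 0, 0, 0, 240],
    [0, -0.04, 0, 0, 0, 0, 240],
    [0, -0.06, 0, 0, 0, 0, 240],
    [0, -0.09, 0, 0, 0, 0, 240],
    [0, -0.12, 0, 0, 0, 0, 240],
    [0, -0.14, 0, 0, 0, 0, 240],
    [0, -0.14, 0, 0, 0, 0, 240],
  ],
)

```text
time: 8.0
tcp_pos: [490.8, -269.8, 421.8]
tool_rot: [[0.316, 0.006, -0.949], [0.949, -0.005, 0.316], [-0.003, -1.0, -0.007]]
wrist_force: [0.6, -0.1, -0.1]
grip_width: 0.211
```

Run:
```python
from h import *
s=env.observe();print(s["tcp_pos"],s["grip_width"],s["wrist_force"],s["tool_rot"].round(3),delta([600,-65,s["tcp_pos"][2]]))
a=snap("side","side3.png");b=snap("top","top3.png")
for n,i in(("side",a),("top",b)):
    for t in("long_pin",):
        r=env.silhouettes(t,n);print(n,[(np.round(d["rect"],1).tolist(),round(d["confidence"],2),d["region"].sum()) for d in r[:4]])
P=np.hstack([cv2.resize(a[130:250,240:330],(400,533),interpolation=2),cv2.resize(b[150:270,260:350],(400,533),interpolation=2)])
cv2.imwrite("pics/v3.png",P[:,:,::-1])
```

```text
[ 490.8225789  -269.78468499  421.7600255 ] 0.21077475420071118 [ 0.55661689 -0.07345906 -0.13615554] [[ 0.316  0.006 -0.949]
 [ 0.949 -0.005  0.316]
 [-0.003 -1.    -0.007]] [0.2288, -0.0004, -0.0388]
side [([333.6, 244.9, 10.6, 51.7], 0.96, np.int64(303)), ([290.1, 184.5, 8.5, 52.6], 0.87, np.int64(295)), ([318.1, 231.2, 12.7, 48.8], 0.73, np.int64(343))]
top [([211.8, 199.7, 41.3, 84.2], 0.2, np.int64(2901))]
```

View pics/v3.png

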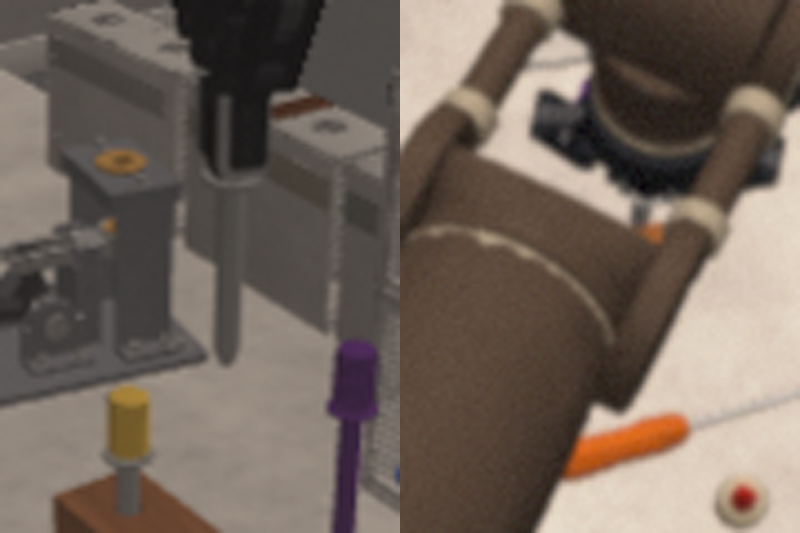

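```bash
cat >> h.py <<'E'
def cyl(x,y,z0,z1,r,tilt=None):
    t=np.linspace(0,2*np.pi,60);return np.vstack([np.c_[x+r*np.cos(t),y+r*np.sin(t),0*t+z] for z in(z0,z1)])
def hullc(p):
    h=cv2.convexHull((p).astype(np.float32));m=cv2.moments(h);return np.array([m["m10"],m["m01"]])/m["m00"],m["m00"]
def soft(f,win,thr,k=8):
    "upsampled scalar field f>thr, largest blob hull centroid in pixels, area px"
    c0,r0,c1,r1=win;u=cv2.resize(f[r0:r1,c0:c1].astype(np.float32),None,fx=k,fy=k,interpolation=cv2.INTER_CUBIC)
    n,l,st,ce=cv2.connectedComponentsWithStats((u>thr).astype(np.uint8));j=1+np.argmax(st[1:,4])
    ys,xs=np.nonzero(l==j);p=np.c_[xs,ys].astype(np.float32);c,a=hullc(p);return (c+.5)/k-.5+[c0,r0],a/k/k
E
python3 - <<'E'
from h import *
np.set_printoptions(precision=2,suppress=True)
im={"side":cv2.imread("pics/side0.png")[:,:,::-1].astype(float),"top":cv2.imread("pics/top0.png")[:,:,::-1].astype(float)}
def run(nm,field,wins,z0,z1,r,g0):
    obs={}
    for n in im:
        f=field(im[n]);w=wins[n];sub=f[w[1]:w[3],w[0]:w[2]];thr=(np.percentile(sub,97)+np.percentile(sub,20))/2
        obs[n]=soft(f,w,thr)
    pr=lambda n,x,y:hullc(proj(n,cyl(x,y,z0,z1,r)))
    g=least_squares(lambda q:np.r_[tuple(pr(n,*q)[0]-obs[n][0] for n in im)],g0)
    print(nm,g.x,"res",g.fun,{n:(obs[n][1],pr(n,*g.x)[1]) for n in im})
    for n in im: print("  ",n,obs[n][0],least_squares(lambda q:pr(n,*q)[0]-obs[n][0],g0).x)
run("bush",lambda i:i[:,:,0]-i[:,:,2],{"side":(257,158,277,174),"top":(196,155,219,176)},114,118,15.5,[630,7])
run("grip",lambda i:-i.max(2),{"side":(279,213,299,236),"top":(304,195,321,210)},101,133,10,[490,-268])
run("yel",lambda i:i[:,:,0]-i[:,:,2],{"side":(259,212,279,236),"top":(279,199,296,216)},69,101,10,[490,-198])
s=env.observe();print(s["tcp_pos"])
p=s["tcp_pos"]-[0,0,270.5];print("nose pred",proj("side",p),"collar",proj("side",s["tcp_pos"]-[0,0,180.5]))
a=cv2.imread("pics/side3.png")
cv2.imwrite("pics/x.png",a)
# shank centreline per row: brightness profile
g=cv2.cvtColor(a,cv2.COLOR_BGR2GRAY)
for r in range(168,216,3): print(r,g[r,284:300])
E
```

```text
bush [630.19   7.  ] res [ 0.28  0.05 -0.03  0.3 ] {'side': (47.8984375, 60.09229512466118), 'top': (87.3984375, 98.38957927073352)}
   side [266.68 165.88] [629.39   7.  ]
   top [206.96 164.98] [631.08   7.  ]
grip [ 487.72 -268.15] res [-0.7  -0.13  0.1  -0.3 ] {'side': (171.859375, 173.8776521824766), 'top': (72.7890625, 61.32264624862)}
   side [288.28 226.35] [ 488.58 -269.34]
   top [311.79 203.75] [ 486.94 -267.72]
yel [ 493.21 -197.62] res [ 0.74 -0.07 -0.47  0.34] {'side': (127.1875, 150.29446724569425), 'top': (39.2578125, 57.613015219336376)}
   side [268.72 224.31] [ 491.73 -197.  ]
   top [286.4  206.67] [ 494.03 -199.02]
[ 489.36 -268.64  415.67]
nose pred [[288.78 214.01]] collar [[290.16 172.68]]
168 [74 87 89 61 39 62 72 68 56 52 56 58 61 66 68 70]
171 [75 72 71 75 86 90 94 91 89 94 98 98 94 89 82 79]
174 [75 75 75 76 70 66 68 71 74 77 83 80 76 77 78 78]
177 [75 75 74 73 68 65 69 72 74 78 82 79 77 76 77 76]
180 [74 74 75 75 70 67 70 73 74 78 82 79 76 76 76 77]
183 [73 73 74 74 69 67 71 73 74 78 82 78 75 75 75 75]
186 [79 74 74 75 69 67 71 73 75 79 81 77 74 74 74 75]
189 [140 140 134 117  87  69  72  74  75  80  81  76  73  74  74  74]
192 [138 137 137 133 102  70  72  74  75  81  81  77  76  75  75  75]
195 [137 139 139 136 102  69  73  74  76  82 117 136 127 105  85  77]
198 [136 136 136 131  99  70  73  75  76  85 120 139 140 139 139 139]
201 [140 139 138 127  93  70  74  75  77  87 123 139 139 139 141 142]
204 [137 138 138 124  90  71  74  74  78  91 125 140 138 138 138 138]
207 [100 123 138 125  89  71  74  75  78  96 127 141 141 141 140 140]
210 [ 73  68  95 129 119  84  73  74  87 124 141 140 140 140 139 138]
213 [138 138 140 141 141 142 139 140 141 141 142 143 143 143 143 142]
```

Run:
```python
from h import *
s=env.observe();print(s["tcp_pos"],s["tool_rot"].round(4),delta([630,7,s["tcp_pos"][2]]),delta([630,7,408]))
```

```text
[ 489.3586863  -268.64052535  415.67408799] [[ 3.163e-01 -3.200e-03 -9.486e-01]
 [ 9.486e-01  1.700e-03  3.163e-01]
 [ 6.000e-04 -1.000e+00  3.600e-03]] [0.306, 0.0, -0.0462] [0.306, 0.0077, -0.0463]
```

>>> jog_arm(
  targets=[
    [0.04, -0.005, -0.006, 0, 0, 0, 240],
    [0.085, -0.005, -0.013, 0, 0, 0, 240],
    [0.13, -0.005, -0.02, 0, 0, 0, 240],
    [0.175, -0.005, -0.026, 0, 0, 0, 240],
    [0.22, -0.005, -0.033, 0, 0, 0, 240],
    [0.26, -0.005, -0.04, 0, 0, 0, 240],
    [0.29, 0, -0.044, 0, 0, 0, 240],
    [0.306, 0.003, -0.046, 0, 0, 0, 240],
  ],
)

```text
time: 9.0
tcp_pos: [630.7, 9.2, 411.9]
tool_rot: [[0.314, -0.004, -0.949], [0.949, 0.001, 0.314], [-0.001, -1.0, 0.004]]
wrist_force: [0.1, -0.5, -1.1]
grip_width: 0.214
```

>>> jog_arm(
  targets=[
    [0, 0, 0, 0, 0, 0, 240],
    [0, 0, 0, 0, 0, 0, 240],
    [0, 0, 0, 0, 0, 0, 240],
    [0, 0, 0, 0, 0, 0, 240],
    [0, 0, 0, 0, 0, 0, 240],
  ],
)

```text
time: 9.5
tcp_pos: [630.3, 5.6, 414.9]
tool_rot: [[0.318, 0.0, -0.948], [0.948, -0.0, 0.318], [-0.0, -1.0, -0.001]]
wrist_force: [-0.1, 0.2, -0.4]
grip_width: 0.215
```

Run:
```python
from h import *
np.set_printoptions(precision=2,suppress=True)
s=env.observe();print(s["tcp_pos"],s["grip_width"],s["wrist_force"],s["tool_rot"].round(4))
a=snap("side","side4.png");b=snap("top","top4.png")
p=s["tcp_pos"];print("nose",proj("side",p-[0,0,270.5]),"collar",proj("side",p-[0,0,180.5]))
P=np.hstack([cv2.resize(a[110:210,230:305],(400,533),interpolation=2),cv2.resize(b[130:230,170:245],(400,533),interpolation=2)])
cv2.imwrite("pics/v4.png",P[:,:,::-1])
```

```text
[630.31   5.56 414.94] 0.21512895272808047 [-0.13  0.24 -0.42] [[ 0.32  0.   -0.95]
 [ 0.95 -0.    0.32]
 [-0.   -1.   -0.  ]]
nose [[267.38 155.98]] collar [[267.6  122.52]]
```

View pics/v4.png

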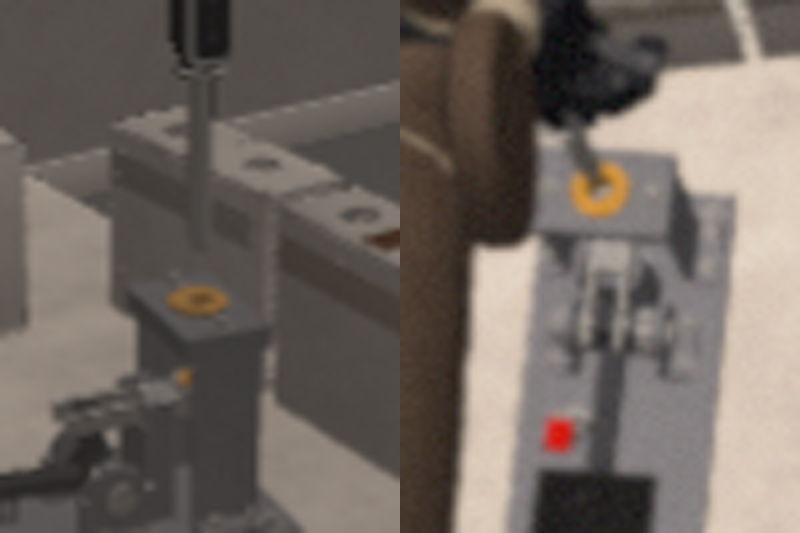

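Run:
```python
from h import *
np.set_printoptions(precision=2,suppress=True,linewidth=200)
a=cv2.imread("pics/side4.png").astype(float);b=cv2.imread("pics/top4.png").astype(float)
for n,i,w in(("side",a,(257,158,277,174)),("top",b,(196,155,219,176))):
    f=i[:,:,2]-i[:,:,0];sub=f[w[1]:w[3],w[0]:w[2]];print(n,"bush",soft(f,w,(np.percentile(sub,97)+np.percentile(sub,20))/2))
p=np.array([630.31,5.56,414.94])
for d in(270.5,255,240,225,210): print(d,proj("side",p-[0,0,d]),proj("top",p-[0,0,d]))
g=lambda i:cv2.cvtColor(i.astype(np.uint8),cv2.COLOR_BGR2GRAY)
print("side");A=g(a)
for r in range(128,160,3):print(r,A[r,258:278])
print("top");B=g(b)
for r in range(148,174):print(r,B[r,196:218])
```

```text
side bush (array([266.68, 165.87]), 47.9921875)
top bush (array([207.11, 165.29]), 82.984375)
270.5 [[267.38 155.98]] [[205.63 162.01]]
255 [[267.41 150.38]] [[204.61 160.23]]
240 [[267.45 144.91]] [[203.6  158.47]]
225 [[267.49 139.36]] [[202.57 156.66]]
210 [[267.52 133.75]] [[201.51 154.81]]
side
128 [79 79 80 79 80 80 80 72 66 70 75 62 67 80 79 79 79 79 78 79]
131 [130 122 124 125 126 127 115  86  68  71  75  64  69  80  81  82  85  87  95 101]
134 [121 121 107  87  82  78  82  76  68  71  75  96 118 126 127 127 115 106 104 101]
137 [ 77  83  97 112 119 121 111  84  68  71  75  96 120 127 127 127 122 124 129 128]
140 [ 77  78  76  77  78  84  81  72  69  72  76  95 119 128 129 129 129 118  98  86]
143 [ 64  64  65  66  71  75  73  69  69  72  76  84  92  94  96 106 116 123 126 127]
146 [62 63 63 63 65 64 63 66 70 72 76 80 80 81 80 82 82 81 80 79]
149 [79 79 77 73 68 65 64 66 70 72 76 75 68 66 67 65 74 78 79 81]
152 [78 79 79 80 80 79 77 71 70 71 76 75 66 66 66 64 66 66 67 76]
155 [78 78 78 78 79 79 80 74 70 71 75 79 80 79 78 74 71 66 70 78]
158 [77 78 78 79 79 79 79 79 80 81 80 7
[... 1774 characters left out ...]
3 151 154 154 153 139 128 129 130 135 142]
167 [112 127 128 128 130 131 141 150 157 153 148 149 152 157 153 149 133 128 127 130 128 126]
168 [112 126 129 128 127 131 137 149 155 160 156 157 155 156 154 140 127 127 128 129 126 124]
169 [113 127 131 130 130 131 133 144 152 155 154 152 147 146 145 134 129 128 128 130 127 128]
170 [120 129 130 130 130 133 131 132 137 135 137 134 133 132 130 127 127 128 126 131 128 127]
171 [124 129 126 129 130 132 129 129 132 127 126 133 129 130 126 129 128 128 128 129 128 125]
172 [118 119 117 119 119 122 124 124 122 125 124 127 129 128 130 129 129 126 129 127 125 128]
173 [ 99  91  90  90  95  99 101 105 108 110 112 114 119 116 117 117 121 119 114 120 118 116]
```

Run:
```python
from h import *
np.set_printoptions(precision=2,suppress=True,linewidth=200)
b0=cv2.imread("pics/top0.png").astype(float)
print("top",onz("top",[206.96,164.98],117),"side",onz("side",[266.68,165.88],117),"side debiased",onz("side",[267.28,165.88],117))
for q in((630.31,5.56),(630,7),(629,6),(630,6)):print(q,proj("side",[*q,117]),proj("top",[*q,117]))
print(onz("side",[289.2,226.2],117.),onz("top",[312,202.6],119.))
f=(b0[:,:,2]-b0[:,:,0])[157:174,198:217]
print(f.astype(int))
w=np.clip(f-12,0,None);Y,X=np.mgrid[157:174,198:217];print("weighted",(X*w).sum()/w.sum(),(Y*w).sum()/w.sum())
s=env.observe();print(s["tcp_pos"])
```

```text
top [630.7    6.71] side [628.29   5.59] side debiased [629.59   4.71]
(630.31, 5.56) [[267.32 165.71]] [[207.38 165.07]]
(630, 7) [[266.9  165.56]] [[206.88 165.23]]
(629, 6) [[266.81 165.77]] [[207.26 165.53]]
(630, 6) [[267.12 165.68]] [[207.23 165.19]]
[ 490.54 -269.85] [ 489.79 -268.66]
[[ 16  18  17  20  21  22  23  23  23  24  25  26  26  27  27  27  28  28  28]
 [  6   9   9   8   8   9  10  10   9  11  13  15  15  16  14  13  16  18  18]
 [  1   4   4   4   5   6   6  15  20  22  22  16  10   9   5   4   4   7   8]
 [  4   4   4   3   3  15  31  56  72  81  75  58  34  12   4   4   3   2   6]
 [  5   3   4   4  17  44  86 114 124 127 125 114  82  46  17   8   3   3   4]
 [  6   4   2   9  35  80 123 132 131 130 133 128 122  90  43  14   5   2   5]
 [ 10   5   8  19  59 106 126 114 100  90 100 117 129 118  68  22   4   5   5]
 [ 12   9   9  28  79 119 119  98  83  75  80  96 125 126  83  33   4   5   8]
 [ 11   6   8  34  83 124 121  93  76  90  86  94 118 124  86  35   9   4  10]
 [  9   8  10  32  83 124 123  99  80  92  96 106 126 120  77  27   4   7   9]
 [  6   3   7  22  68 114 132 113  97 108 118 126 128 109  54  14   5   8   7]
 [  2   4   4  11  42  94 125 130 127 129 131 130 113  74  32  10   3   5   4]
 [  3   2   5   7  20  58  94 116 125 128 120 108  75  34  15   5   5   4   2]
 [  4   4   5   5   8  19  36  57  76  75  74  53  27  13   6   5   5   4   4]
 [  4   5   2   4   3   3   8  13  18  20  18  11   6   4   2   7   3   2   5]
 [  4   5   4   3   2   3   5   4   3   5   4   5   2   2   5   1   4   2   1]
 [  7   3   3   3   3   7   3   4   2   4   4   5   4   4   4   4   4   2   6]]
weighted 207.0328947368421 164.7860275689223
[630.4    5.99 414.89]
```

>>> jog_arm(
  targets=[
    [0, 0.008, 0, 0, 0, 0, 240],
    [0, 0.016, 0, 0, 0, 0, 240],
    [0, 0.022, 0, 0, 0, 0, 240],
    [0, 0.026, 0, 0, 0, 0, 240],
    [0, 0.028, 0, 0, 0, 0, 240],
    [0, 0.029, 0, 0, 0, 0, 240],
    [0, 0.029, 0, 0, 0, 0, 240],
    [0, 0.029, 0, 0, 0, 0, 240],
  ],
)

```text
time: 10.4
tcp_pos: [630.7, 6.8, 385.9]
tool_rot: [[0.316, 0.001, -0.949], [0.949, -0.0, 0.316], [0.0, -1.0, -0.001]]
wrist_force: [-0.0, 0.8, -0.8]
grip_width: 0.214
```

>>> jog_arm(
  targets=[
    [0, 0.001, 0, 0, 0, 0, 240],
    [0, 0.002, 0, 0, 0, 0, 240],
    [0, 0.003, 0, 0, 0, 0, 240],
    [0, 0.004, 0, 0, 0, 0, 240],
    [0, 0.005, 0, 0, 0, 0, 240],
    [0, 0.006, 0, 0, 0, 0, 240],
    [0, 0.006, 0, 0, 0, 0, 240],
  ],
)

```text
time: 11.1
tcp_pos: [630.5, 6.8, 379.3]
tool_rot: [[0.316, -0.0, -0.949], [0.949, 0.0, 0.316], [-0.0, -1.0, 0.0]]
wrist_force: [0.8, -0.0, -1.1]
grip_width: 0.216
```

>>> jog_arm(
  targets=[
    [0, 0.002, 0, 0, 0, 0, 240],
    [0, 0.004, 0, 0, 0, 0, 240],
    [0, 0.006, 0, 0, 0, 0, 240],
    [0, 0.008, 0, 0, 0, 0, 240],
    [0, 0.01, 0, 0, 0, 0, 240],
    [0, 0.012, 0, 0, 0, 0, 240],
    [0, 0.014, 0, 0, 0, 0, 240],
    [0, 0.014, 0, 0, 0, 0, 240],
  ],
)

```text
time: 11.9
tcp_pos: [630.5, 6.8, 365.1]
tool_rot: [[0.316, -0.0, -0.949], [0.949, 0.0, 0.316], [0.0, -1.0, 0.0]]
wrist_force: [-0.3, -0.7, -1.2]
grip_width: 0.21
```

>>> jog_arm(
  targets=[
    [0, 0.003, 0, 0, 0, 0, 240],
    [0, 0.006, 0, 0, 0, 0, 240],
    [0, 0.009, 0, 0, 0, 0, 240],
    [0, 0.012, 0, 0, 0, 0, 240],
    [0, 0.015, 0, 0, 0, 0, 240],
    [0, 0.017, 0, 0, 0, 0, 240],
    [0, 0.018, 0, 0, 0, 0, 240],
    [0, 0.018, 0, 0, 0, 0, 240],
  ],
)

```text
time: 12.7
tcp_pos: [630.5, 6.8, 347.3]
tool_rot: [[0.316, -0.0, -0.949], [0.949, 0.0, 0.316], [0.0, -1.0, 0.0]]
wrist_force: [0.1, 0.5, -1.3]
grip_width: 0.213
```

Nose is about 77 mm up; now slowly through the eye (75 to 57 mm).

>>> jog_arm(
  targets=[
    [0, 0.001, 0, 0, 0, 0, 240],
    [0, 0.002, 0, 0, 0, 0, 240],
    [0, 0.003, 0, 0, 0, 0, 240],
    [0, 0.004, 0, 0, 0, 0, 240],
    [0, 0.005, 0, 0, 0, 0, 240],
    [0, 0.006, 0, 0, 0, 0, 240],
    [0, 0.007, 0, 0, 0, 0, 240],
    [0, 0.007, 0, 0, 0, 0, 240],
  ],
)

```text
time: 13.5
tcp_pos: [630.6, 6.8, 340.4]
tool_rot: [[0.316, 0.0, -0.949], [0.949, 0.0, 0.316], [0.0, -1.0, -0.0]]
wrist_force: [0.9, 1.0, -1.2]
grip_width: 0.21
```

>>> jog_arm(
  targets=[
    [0, 0.001, 0, 0, 0, 0, 240],
    [0, 0.002, 0, 0, 0, 0, 240],
    [0, 0.003, 0, 0, 0, 0, 240],
    [0, 0.004, 0, 0, 0, 0, 240],
    [0, 0.005, 0, 0, 0, 0, 240],
    [0, 0.006, 0, 0, 0, 0, 240],
    [0, 0.007, 0, 0, 0, 0, 240],
    [0, 0.007, 0, 0, 0, 0, 240],
  ],
)

```text
time: 14.3
tcp_pos: [630.6, 6.8, 333.3]
tool_rot: [[0.316, 0.0, -0.949], [0.949, 0.0, 0.316], [0.0, -1.0, -0.0]]
wrist_force: [1.6, 0.9, -1.2]
grip_width: 0.211
```

>>> jog_arm(
  targets=[
    [0, 0.0015, 0, 0, 0, 0, 240],
    [0, 0.003, 0, 0, 0, 0, 240],
    [0, 0.0045, 0, 0, 0, 0, 240],
    [0, 0.006, 0, 0, 0, 0, 240],
    [0, 0.0075, 0, 0, 0, 0, 240],
    [0, 0.009, 0, 0, 0, 0, 240],
    [0, 0.011, 0, 0, 0, 0, 240],
    [0, 0.012, 0, 0, 0, 0, 240],
  ],
)

```text
time: 15.1
tcp_pos: [630.6, 6.9, 321.4]
tool_rot: [[0.316, 0.0, -0.949], [0.949, 0.0, 0.316], [0.0, -1.0, -0.0]]
wrist_force: [1.1, 2.0, 0.5]
grip_width: 0.216
```

Run:
```python
from h import *
np.set_printoptions(precision=2,suppress=True,linewidth=200)
s=env.observe();p=s["tcp_pos"];print(p,s["wrist_force"],s["moment"],s["grip_width"])
a=snap("side","side5.png")
print("pred collar",proj("side",p-[0,0,180.5]))
P=cv2.resize(a[125:215,230:320],(600,600),interpolation=2)
cv2.imwrite("pics/v5.png",P[:,:,::-1])
```

```text
[630.63   6.87 321.42] [1.07 2.02 0.52] [ 0.47 -0.21 -0.02] 0.21638334287498046
pred collar [[267.18 157.05]]
```

View pics/v5.png

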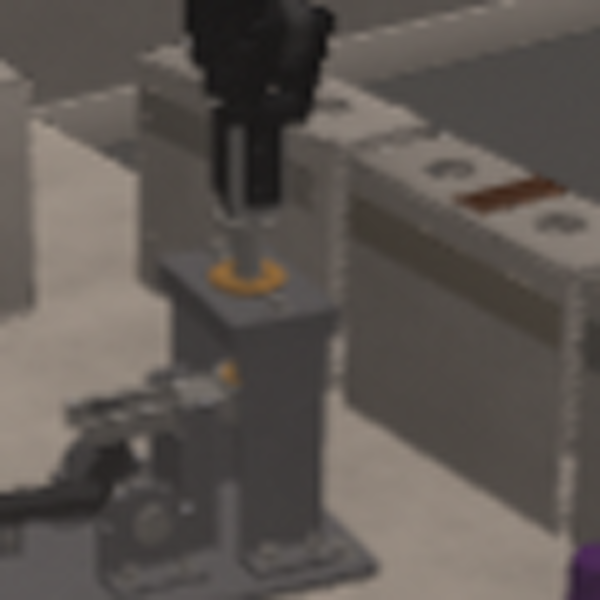

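>>> jog_arm(
  targets=[
    [0, 0.0015, 0, 0, 0, 0, 240],
    [0, 0.003, 0, 0, 0, 0, 240],
    [0, 0.0045, 0, 0, 0, 0, 240],
    [0, 0.006, 0, 0, 0, 0, 240],
    [0, 0.007, 0, 0, 0, 0, 240],
    [0, 0.0079, 0, 0, 0, 0, 240],
    [0, 0.0079, 0, 0, 0, 0, 240],
    [0, 0.0079, 0, 0, 0, 0, 240],
  ],
)

```text
time: 15.95
tcp_pos: [630.6, 6.9, 313.6]
tool_rot: [[0.316, 0.0, -0.949], [0.949, 0.0, 0.316], [0.0, -1.0, -0.0]]
wrist_force: [2.8, 2.7, 0.7]
grip_width: 0.217
```

Run:
```python
from h import *
np.set_printoptions(precision=2,suppress=True,linewidth=200)
s=env.observe();p=s["tcp_pos"];print(p,s["wrist_force"],s["moment"],s["grip_width"])
a=snap("side","side6.png");b=snap("top","top6.png")
for z in(133,131,136,118):print(z,proj("side",[630.6,6.9,z]))
g=cv2.cvtColor(a,cv2.COLOR_RGB2GRAY);print(g[150:172,258:277])
P=np.hstack([cv2.resize(a[135:185,240:295],(440,400),interpolation=2),cv2.resize(a[165:235,190:240],(285,400),interpolation=2)])
cv2.imwrite("pics/v6.png",P[:,:,::-1])
```

```text
[630.6    6.86 313.55] [2.85 2.75 0.67] [ 0.65 -0.33  0.01] 0.2167383862026882
133 [[267.15 159.87]]
131 [[267.14 160.58]]
136 [[267.15 158.81]]
118 [[267.11 165.17]]
[[ 78  79  80  62  34  28  55  70  53  28  34  32  27  29  57  69  68  64  75]
 [ 78  79  80  62  33  29  54  70  52  27  30  29  29  29  57  69  67  67  69]
 [ 78  80  80  62  34  29  55  71  53  28  29  28  29  28  57  68  66  67  67]
 [ 79  80  80  62  34  29  54  70  52  28  30  29  27  29  56  68  66  67  70]
 [ 78  80  79  62  34  28  54  70  52  28  30  30  29  28  56  69  65  66  74]
 [ 77  79  79  64  36  29  54  71  54  29  33  33  26  28  61  74  70  67  70]
 [ 78  79  79  69  47  32  54  70  54  28  30  31  29  29  61  79  80  75  73]
 [ 78  78  78  79  66  43  54  70  54  27  29  28  29  31  62  79  82  81  80]
 [ 77  77  78  79  79  57  54  71  58  38  38  40  43  49  67  80  82  81  80]
 [ 78  77  78  78  93  79  57  68  69  60  61  66  72  76  78  80  82  81  81]
 [ 78  77  78  79  86  85  73  72  76  77  81  87  88  84  80  81  81  82  81]
 [ 76  77  77  84  83  79  87  84  79  80  90  98  94  85  80  80  81  81  82]
 [ 80  81  79  78  83  86  80  70  70  71  73  79  79  79  78  80  81  81  82]
 [ 88  87  87  84  82  93  90  73  70  72  79  89  90  85  81  80  81  80  81]
 [ 88  87  88  88  89  97  92  75  71  73  79  97 101  95  88  83  81  81  80]
 [ 88  88  86  92 103 110  96  75  71  73  79  95 106 108  98  89  84  81  81]
 [ 86  87  84  93 102 108 101  85  78  79  86  94 102 109 102  90  86  84  82]
 [ 79  86  88  85  86  94 100  97  93  92 100 106 104  99  92  87  86  86  84]
 [ 65  78  85  84  80  79  80  84  88  89  89  92  90  81  82  87  86  85  85]
 [ 53  60  75  84  87  86  82  79  78  78  74  76  86  94  92  87  86  85  86]
 [ 53  53  60  75  85  87  87  87  87  86  86  86  80  80  86  88  86  85  86]
 [ 55  54  52  60  75  85  87  87  87  86  87  85  83  80  86  89  84  82  81]]
```

View pics/v6.png

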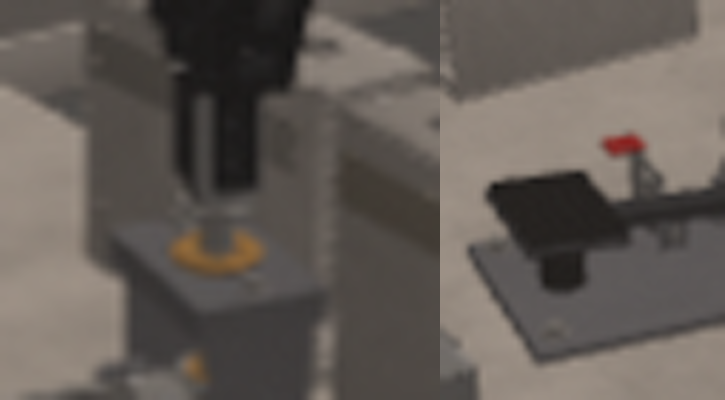

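>>> jog_arm(
  targets=[
    [0.0002, 0.0003, -0.0001, 0, 0, 0, 240],
    [0.0005, 0.0006, -0.0002, 0, 0, 0, 240],
    [0.0005, 0.0006, -0.0002, 0, 0, 0, 240],
    [0.0005, 0.0006, -0.0002, 0, 0, 0, 240],
    [0.0005, 0.0006, -0.0002, 0, 0, 0, 240],
  ],
)

```text
time: 16.55
tcp_pos: [630.8, 7.0, 313.0]
tool_rot: [[0.316, -0.0, -0.949], [0.949, -0.0, 0.316], [-0.0, -1.0, 0.0]]
wrist_force: [1.3, 1.9, 1.0]
grip_width: 0.217
```

Run:
```python
from workcell import env
s=env.observe();print(s["time"],s["tcp_pos"],s["wrist_force"],s["moment"],s["grip_width"],abs(s["dq"]).max())
```

```text
16.55 [630.81004961   7.04550876 312.98987984] [1.26922171 1.90544992 1.00155785] [ 0.51605659 -0.20088601  0.02198087] 0.21704047154633482 0.001783548017789744
```

Steady, with low forces, so I'm handing it in.

```bash
python3 -c "
from workcell import env
print(env.job_done())"
```

```text
the job is handed in; nothing more can be done
None
```

The job is handed in at about 16.6 s of the 64 s limit. The pedal is down on its catch, and the long pin is held through the upper bushing and the draw-bar eye.

- **Pedal:** I pressed it to its stop at about 26 N. Later side pictures show the pad still down after release.
- **Pin:** I took the black-gripped pin from the block and lowered it through both bushings. The wrist force stayed under about 4 N, with no sign of jamming.
- **Collar height:** by the arm's own position, the collar's underside is about 14.5 mm above the upper bushing. The last side picture, taken before I lowered it a final 0.6 mm, suggested it sat 1–2 mm higher than the arm's position gave. The two disagree slightly, but both are near 15 mm.
- **Last state:** the arm was at rest, the grip firm, and about 2 N of sideways force came from light contact, probably at the eye. I could not see the pin inside the eye. That it passed through rests on its depth (nose about 42 mm above the bench, below the eye's underside at 57 mm) and the low forces.
- **Other things on the bench:** I did not move or touch the short pin or anything else on purpose. I took no final picture of the whole bench to confirm it.

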